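# Rake a dropped ring out from under the bench shelf

## Task

A brass ring blank has rolled under the low shelf on the bench board. Take the flat L-shaped probe by its wooden handle, slide it in under the shelf with its blade resting lightly on the board, sweep gently sideways to catch the ring, and drag it out onto the open board, wholly clear of the shelf. Touch the ring only with the probe and press hard on nothing; then stand the probe flat back on its cork pad and leave the other things alone.

Things in the scene. Friction and masses are not known exactly. Their poses are not given: they have to be found in the camera images.
- board: Fixed plywood bench board, 300 x 300 mm. Origin at the centre of its underside; its upper face is 30 mm above the origin, 6 to 18 mm above the bench top (it stands a little sunk in the bench). z up. The shelf stands on its +x half; the -x half is open. The reading is too rough to slide by: find the face by touch, slowly: contact is stiff (about 10 to 20 N per mm of pressing), and a load of 2 to 5 N keeps the blade down.
- shelf: Fixed low pale blue shelf on the board, yaw as the board's. Origin at board level, in the middle of its width. Front (open side) faces its own -x; front edge at x = -60 mm. The space under it is 26 mm high, from x = -60 mm to a back panel at x = +50 mm, and 200 mm wide, between end walls at y = -100 and y = +100 mm. The shelf plate is 18 mm thick and carries small bins (fixed), up to 104 mm above the board, all behind x = -10 mm.
- ring_mid (a point): Middle of the dropped brass ring (26 mm outside, 14 mm hole, 6 mm high, about 18 g, lying flat under the shelf). It starts out of sight 20 to 60 mm inside the front edge, at shelf y between -25 and +70 mm, so that the end near y = -100 mm is free to put the probe in.
- ring: The same brass ring; origin at the centre of its underside.
- probe_grip (a point): Grip point of the probe: on the handle's axis, 58 mm above the blade's underside. The wooden handle is 40 mm (along the blade) x 20 mm wide, standing upright, its top 80 mm above the underside. x points along the blade to the toe, z up.
- probe_toe (a point): Far end of the probe at the middle of the toe's far edge, on the underside: 175 mm ahead (+x) of the handle axis, 10 mm to its +y.
- probe: The steel probe, about 0.22 kg: a flat blade 4 mm thick and 20 mm wide from 20 mm behind the handle axis to 175 mm ahead, with a toe at the far end (x = 161 to 175 mm) that juts out on the +y side only, to y = 36 mm, so the nook for the ring lies on +y of the blade. Origin under the handle axis on the underside. It starts standing flat on the cork pad, its toe pointing roughly to the robot's left. Keep it level.
- jar: Bystander: small glass jar, 56 mm across, 70 mm high; origin at its foot.
- dish: Bystander: green dish, 90 mm across; origin at its foot.
- driver: Bystander: screwdriver lying on the bench; origin at its middle.
- pad: Fixed cork tool pad, 230 x 80 mm. Origin at the centre of its underside, upper face 30 mm above the origin, 10 to 24 mm above the bench top (it stands a little sunk in the bench). x along its length. The probe starts on it, blade along the pad's x, its handle axis about 85 mm on the -x side of the pad's middle, the whole probe within the pad.
Things that resemble listed ones, but are neither listed nor needed, are in the scene too. Of the things that look like the probe, the smallest one is meant.

How it is judged:
By the outcome, as a careful person would: the job done as asked, in the order asked, and still so for the second after the job is handed in, with the robot touching nothing.
It also fails if it takes over 72 s, if anything falls off the work surface, if the arm or the gripper's body presses on something with over 40 N, if the wrist force passes 120 N, or if a joint passes its speed limit or range.

## Robot

A 7-joint arm with a two-finger parallel gripper is mounted at the origin on the work surface. World frame = base frame: x ahead of the robot, y to its left, z up, the work surface at z = 0. Lengths are in m, angles in degrees, forces in N, time in s.
With the tool pointing down it reaches from about 0.425 to 0.875 m from the base axis. Payload 4.7 kg.
Tool frame: the origin (TCP) lies between the finger pads; the fingertips stand env.finger_overhang ahead of it and the grasp point (between the pads) lies 5 mm behind it (env.finger_overhang is the distance from the TCP to the fingertips, in m); z points along the fingers, y is the line along which they close (so a half turn about z gives the same grasp; the last joint's range is limited). The gripper opens to 87 mm and grips with 3 to 60 N. Pads are 19 mm wide; open, the fingers measure 117 mm over their backs; the gripper's body (75 mm by 190 mm) begins 51 mm behind the grasp point.
Start: joints at [-67.603, 18.392, -4.016, 83.108, 1.295, 78.541, -3.26], TCP at [0.239, 0.604, 0.237] pointing down, gripper open.
Joint ranges: [-163.93, 163.93], [-17.29, 119.83], [-79.2, 71.16], [3.27, 140.29], [-89.18, 269.18], [5.43, 117.66], [-154.24, 154.24]. Speed limits (degrees/s): [147.25, 147.25, 180, 180, 180, 180, 180].

## Interface

Orientations are given as [roll, pitch, yaw] about the fixed x, y, z axes, in that order (R = Rz(yaw) Ry(pitch) Rx(roll)).
In Python, from cell import telemetry, eyes, env, models gives the robot as it stands. The module is installed in compiled form; this text tells all that it offers.
- The arm moves only by the tool drive_tool, never from a script. Its arguments are lists of equal length, an entry for each row: "angular": the turn, a rotation vector about the tool's x, y, z in rad, a list of three; "delta_pos": the shift along the tool's x, y, z in cm, a list of three; "gripper": the finger opening in cm, from 0 to 8.7. A call has 1 to 20 rows; each row shifts and turns the commanded pose from where the row before left it, along the tool's axes as they then stand; what a row does not reach is not made up. A row lasts 1/10 s, in which the tool goes at most 50 mm and 8.59 degrees, less where a joint would pass 70% of its speed; a pose out of reach is approached as far as the arm can. A call with a gripper value outside its range is refused whole. The fingers move at their own pace and stop on an object; "squeeze" is the grip in N (left out, the last holds). Time passes only in rows, so rows that do not move let the fingers close. It gives the time, the measured TCP pose, the force, the opening and the grip force at its end, in the units of the state.
- telemetry.get_obs(): the state, without advancing time (a new reading comes with each control period).
- eyes.read_camera(name): name is "side" or "top" or "wrist"; returns a dict with "pixels" (400x640x3 uint8, red, green, blue), "mtx" (3x3 intrinsics, pixels), "D" ([k1, k2, p1, p2, k3] as OpenCV has them; the pictures are not rectified), "origin" and "orientation" of the camera in the world. Camera axes: x right, y down, z forward; pixel columns grow to the right and rows downward; lengths in m; the calibration is good to about 2 mm. A picture is of the moment at which its call begins. There is no depth.
- env.sign_off(): hands the job in; it is judged then, once.
Trained networks look in a picture, given as the dict that the camera call returned (one of the last four; its "shot" number tells which), for a name from the list of things; names that differ only in an ending like _2 or _b are one class to them, and where a whole thing is asked for, a point or a joint stands for the part that bears it (a point fixed in the world has none). Each returns a list of dicts, best first, with "p" (0 to 1); they miss things now and then, are a little off and sometimes report something else, mostly with a low value. They report only what shows in the picture. A call takes as long as a camera call. They do not tell look-alikes from the thing itself.
- models.search_frame(picture, target): "centre" ([column, row] in pixels, amid what is visible of it).
- models.cut_out(picture, target): "pixels" (400x640 bool, what is visible of it) and "centre" ([column, row] in pixels, amid what is visible of it).
The state is a dict: "time_s": time; "qpos": joint angles; "joint_velocities": joint speeds; "effort": joint torques, N m; "tool_pos": TCP position; "tool_rot": TCP orientation; "force": force on the tool from outside, world axes, zero at the start; "wrist_torque": the same for the moment, N m; "grip_width": finger opening in m; "grasp_force": force on a finger pad.
Only numpy, scipy, OpenCV 4.12 (cv2) and the standard library are available. Lean on these libraries where they do the work, as an engineer would, in place of code of your own. Each camera call takes 0.05 s, during which the arm holds its last target. There are 200 camera calls.

## Working session

There is one attempt and no reset: what is moved stays moved. The work goes in short steps, Python scripts to look and compute and a tool call to move; the robot and the scene stay as the last step left them, time stands still between calls to the robot, and variables do not carry over. Pictures are saved under pics/ and viewed, at most 10 in all, crops included, and the job is handed in when it is done.

Besides the shell and the picture viewer there is one more tool, called after ">>>" as name(argument=value, ...) on one line, values as JSON. drive_tool: Moves the arm, as the interface text tells. Its arguments: {"type":"object","properties":{"angular":{"type":"array","items":{"type":"array","items":{"type":"number"}}},"delta_pos":{"type":"array","items":{"type":"array","items":{"type":"number"}}},"gripper":{"type":"array","items":{"type":"number"}},"squeeze":{"type":"number"}},"required":["angular","delta_pos","gripper"]}

```bash
mkdir -p pics
cat > h.py <<'E'
import numpy as np, cv2
from scipy.spatial.transform import Rotation as R
from cell import telemetry, eyes, env, models
def rot(o):
    o=np.array(o,float)
    return o if o.shape==(3,3) else R.from_euler('xyz',o,degrees=True).as_matrix()
def ray(c,px):
    u=cv2.undistortPoints(np.array([[px]],float),np.array(c['mtx']),np.array(c['D']))[0,0]
    d=rot(c['orientation'])@np.array([u[0],u[1],1.]); return np.array(c['origin']),d
def atz(c,px,z):
    o,d=ray(c,px); return o+d*(z-o[2])/d[2]
def proj(c,P):
    Rm=rot(c['orientation']).T; P=np.atleast_2d(P)
    return cv2.projectPoints(P.astype(float),cv2.Rodrigues(Rm)[0],-Rm@np.array(c['origin']),np.array(c['mtx']),np.array(c['D']))[0][:,0]
def tri(c1,p1,c2,p2):
    o1,d1=ray(c1,p1);o2,d2=ray(c2,p2);d1/=np.linalg.norm(d1);d2/=np.linalg.norm(d2)
    s=np.linalg.lstsq(np.c_[d1,-d2],o2-o1,rcond=None)[0]
    a,b=o1+s[0]*d1,o2+s[1]*d2; return (a+b)/2,np.linalg.norm(a-b)
def save(c,n): cv2.imwrite('pics/'+n,c['pixels'][...,::-1])
E
python3 - <<'E'
from h import *
print(telemetry.get_obs(), env.finger_overhang)
for n in ('top','side'):
    c=eyes.read_camera(n); save(c,n+'0.png'); print(n,c['origin'],c['orientation'],c['mtx'])
    for t in ('probe','probe_grip','probe_toe','pad','board','shelf','jar','dish','driver','ring'):
        print(t,[(round(r['p'],2),np.round(r['centre']).tolist()) for r in models.search_frame(c,t)][:5])
E
```

```text
{'time_s': 0.0, 'qpos': array([-67.60260659,  18.44076696,  -4.01641038,  83.17479265,
         1.29610776,  78.53839434,  -3.26035603]), 'joint_velocities': array([ 8.11964923e-03,  7.95965648e-02,  5.26565584e-02,  6.32065355e-02,
        7.90253089e-05, -1.17838284e-01,  8.07315255e-02]), 'effort': array([ 3.63611298e-04, -4.91290569e+01, -4.03707353e-01, -3.12532532e+01,
       -6.38120086e-02,  4.37305472e-02,  1.70811836e-04]), 'tool_pos': array([0.23902472, 0.60390502, 0.23544319]), 'tool_rot': array([-1.79891351e+02,  6.40354757e-03,  1.58413059e+02]), 'force': array([ 0.90882074, -0.16796552, -0.87916347]), 'wrist_torque': array([ 0.02021773, -0.0451248 ,  0.00801615]), 'grasp_force': 0.0, 'grip_width': 0.08696973324460175} 0.014
top [ 0.28788983 -0.12395539  1.41074997] [-170.19900369    1.79559352  -91.28517135] [[417.67695523   0.         319.4924111 ]
 [  0.         417.67695523 200.74457776]
 [  0.           0.           1.        ]]
probe [(0.93, [474.0, 211.0]), (0.93, [401.0, 280.0]), (0.76, [378.0, 201.0])]
probe_grip [(0.74, [401.0, 281.0]), (0.66, [381.0, 200.0]),
[... 313 characters left out ...]
ing []
side [ 0.42138785 -1.17294841  1.25479011] [-137.37353913    0.42429786   -5.60692824] [[495.3775061    0.         327.26621978]
 [  0.         495.3775061  195.30822205]
 [  0.           0.           1.        ]]
probe [(0.9, [333.0, 253.0]), (0.86, [252.0, 285.0]), (0.62, [335.0, 356.0])]
probe_grip [(0.9, [252.0, 288.0]), (0.84, [333.0, 255.0]), (0.72, [336.0, 348.0]), (0.28, [266.0, 118.0])]
probe_toe [(0.97, [337.0, 352.0]), (0.71, [332.0, 255.0]), (0.58, [256.0, 283.0])]
pad [(0.96, [336.0, 254.0])]
board [(0.96, [332.0, 171.0])]
shelf [(0.55, [330.0, 136.0])]
jar [(0.59, [401.0, 261.0])]
dish [(0.77, [413.0, 219.0])]
driver [(0.51, [264.0, 118.0])]
ring [(0.23, [336.0, 255.0])]
```

View pics/top0.png

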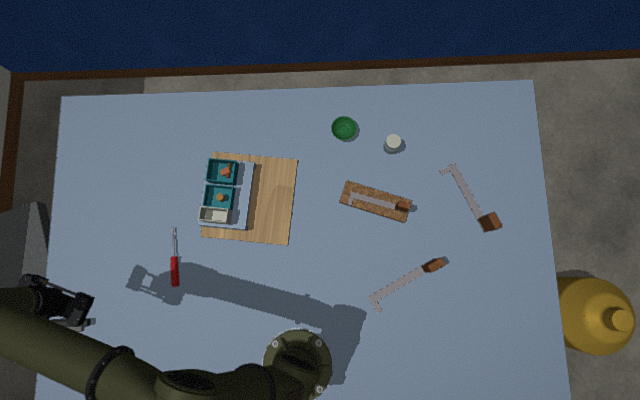

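View pics/side0.png

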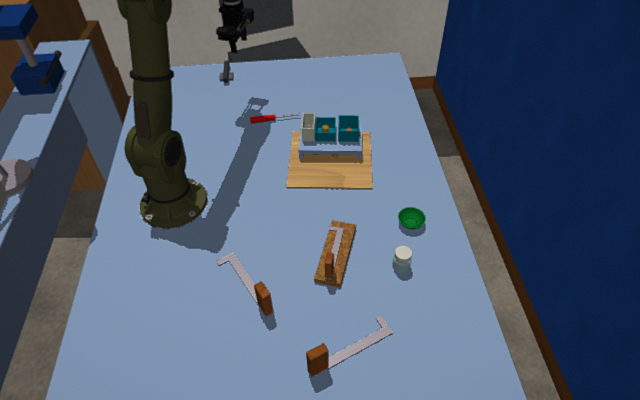

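Three probe look-alikes in the top view are at (376,200) on the cork pad, (470,205), and (408,283). The one on the pad looks smallest and fits within the 230 mm pad. I'll measure all three and confirm with a crop.

Run:
```python
from h import *
c=eyes.read_camera('top'); s=eyes.read_camera('side')
for t in ('probe','pad','board','shelf'):
  for n,k in (('top',c),('side',s)):
    for r in models.cut_out(k,t)[:3]:
        m=r['pixels'].astype(np.uint8); ys,xs=np.nonzero(m)
        cnt=max(cv2.findContours(m,0,2)[0],key=cv2.contourArea)
        ap=cv2.approxPolyDP(cnt,3,True)[:,0]
        z={'probe':.02,'pad':.017,'board':.012,'shelf':.056}[t]
        w=np.array([atz(k,p,z)[:2] for p in cv2.convexHull(cnt)[:,0]]).astype(np.float32)
        rc=cv2.minAreaRect(w)
        print(t,n,round(r['p'],2),len(xs),np.round(r['centre']),'rect mm',np.round(np.array(rc[0])*1000),np.round(np.array(rc[1])*1000),round(rc[2],1))
        if len(ap)<10: print('   ',ap.tolist())
a=cv2.resize(c['pixels'][170:235,325:425],None,fx=6,fy=6,interpolation=cv2.INTER_CUBIC)
b=cv2.resize(s['pixels'][210:300,280:380],(433,390),interpolation=cv2.INTER_CUBIC)
b=cv2.resize(b,(200,180)) if 0 else b
cv2.imwrite('pics/crop_probe.png',a[...,::-1])
a=cv2.resize(c['pixels'][140:255,190:310],None,fx=5,fy=5,interpolation=cv2.INTER_CUBIC)
cv2.imwrite('pics/crop_board.png',a[...,::-1])
```

```text
probe top 0.8 742 [404. 280.] rect mm [ 260. -362.] [ 53. 269.] 32.4
    [[443, 261], [432, 259], [373, 293], [369, 297], [378, 310], [379, 298], [418, 275], [437, 269]]
probe top 0.6 439 [383. 204.] rect mm [ 519. -286.] [208.  43.] 80.0
    [[348, 200], [350, 204], [354, 197], [404, 212], [410, 206], [407, 202], [395, 204], [354, 192]]
probe top 0.59 728 [471. 205.] rect mm [ 529. -592.] [259.  61.] 31.8
    [[442, 169], [453, 174], [484, 229], [500, 225], [494, 213], [484, 216], [455, 164]]
probe side 0.95 413 [334. 252.] rect mm [ 519. -276.] [195.  41.] 77.6
    [[338, 227], [330, 227], [336, 236], [325, 261], [327, 278], [332, 276], [342, 235]]
probe side 0.71 901 [253. 284.] rect mm [ 260. -359.] [ 59. 257.] 36.7
    [[218, 259], [219, 265], [227, 261], [266, 316], [273, 313], [269, 292], [262, 282], [255, 284], [233, 253]]
probe side 0.59 1329 [337. 357.] rect mm [ 523. -580.] [252.  70.] 23.4
    [[391, 329], [379, 316], [378, 331], [330, 355], [324, 344], [306, 354], [309, 374], [314, 376], [390, 334]]
pad top 0.61 1132 [373. 195.] rect mm [ 527. -270.] [226.  81.] 71.8
   
[... 373 characters left out ...]
309.] 81.7
board side 0.65 491 [412. 219.] rect mm [ 789. -160.] [90. 90.] 84.0
    [[399, 212], [399, 221], [407, 228], [418, 228], [425, 221], [425, 215], [417, 208], [406, 207]]
shelf top 0.82 3305 [228. 193.] rect mm [558. 221.] [167. 232.] 82.7
    [[209, 158], [198, 224], [246, 230], [255, 165]]
shelf top 0.66 4415 [266. 204.] rect mm [543. 146.] [290. 290.] 82.8
    [[213, 152], [212, 157], [248, 160], [256, 165], [248, 230], [203, 226], [200, 235], [286, 244], [297, 160]]
shelf side 0.94 2355 [330. 136.] rect mm [562. 228.] [256. 227.] 82.4
shelf side 0.66 475 [411. 216.] rect mm [ 776. -196.] [85. 85.] 28.2
    [[399, 212], [399, 221], [408, 228], [417, 228], [425, 220], [416, 208]]
```

View pics/crop_probe.png

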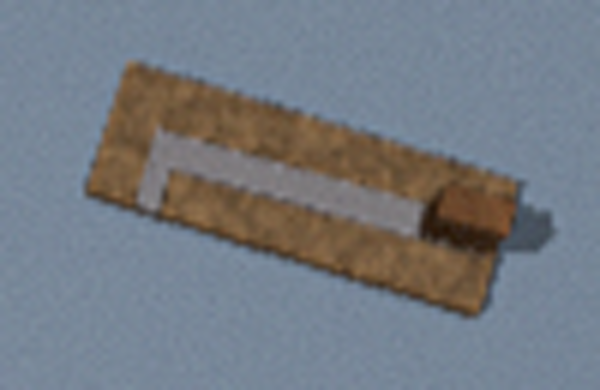

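View pics/crop_board.png

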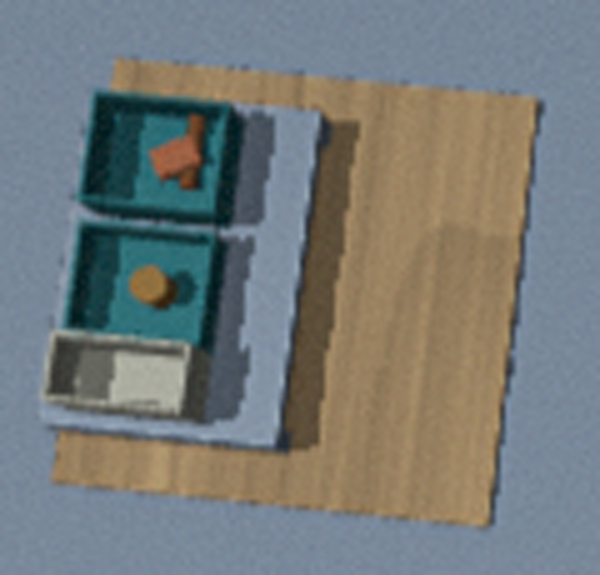

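The crop confirms it. The piece on the cork pad (about 195 mm blade, handle at about (403,206), toe at (350,200)) is the smallest; the other two measure about 265 mm. The board crop shows the shelf front facing image right, which is world −y. Next I'll fit the poses from the corners.

```bash
cat > fit.py <<'E'
from h import *
from scipy.optimize import least_squares
def fit(obs,x0,zp=None):
    # obs: list of (cam, pix Nx2, local Nx3); params x,y,z,yaw
    def f(v):
        Rz=R.from_euler('z',v[3]).as_matrix(); r=[]
        for c,px,L in obs: r.append((proj(c,np.array(L)@Rz.T+v[:3])-px).ravel())
        r=np.concatenate(r)
        return r if zp is None else np.append(r,(v[2]-zp[0])/zp[1])
    s=least_squares(f,x0,loss='soft_l1'); return s.x,np.sqrt(np.mean(s.fun**2)),s.fun
E
python3 - <<'E'
from fit import *
c=eyes.read_camera('top')
up=lambda p,s,o:(np.array(p)+.5)/s-.5+np.array(o)
def show(n,r): print(n,np.round(r[0][:3]*1000,1),'yaw',round(np.degrees(r[0][3]),2),'rms',round(r[1],2),np.round(r[2],1))
B=up([(117,58),(541,98),(490,526),(53,485)],5,(190,140))
LB=np.array([(.15,-.15,0),(-.15,-.15,0),(-.15,.15,0),(.15,.15,0)])
rb=fit([(c,B,LB)],[.55,.15,.012,1.45],(.012,.003)); show('board',rb)
S=up([(322,110),(283,447)],5,(190,140))
for p in S:
    w=atz(c,p,rb[0][2]+.044); y=rb[0][3]; d=w[:2]-rb[0][:2]
    print('shelf front corner in board',np.round(1000*np.array([d@[np.cos(y),np.sin(y)],d@[-np.sin(y),np.cos(y)]]),1))
P=up([(128,62),(522,182),(478,316),(88,192)],6,(325,170))
LP=np.array([(.115,-.04,0),(-.115,-.04,0),(-.115,.04,0),(.115,.04,0)])
rp=fit([(c,P,LP)],[.527,-.27,.017,1.25],(.017,.003)); show('pad',rp)
Q=up([(160,128),(138,208),(163,205),(168,172)],6,(325,170))
LQ=np.array([(.175,-.01,.004),(.175,.036,.004),(.161,.036,.004),(.161,.01,.004)])
Q2=up([(452,182),(516,190),(500,238),(440,232)],6,(325,170))
LQ2=np.array([(.02,-.01,.08),(-.02,-.01,.08),(-.02,.01,.08),(.02,.01,.08)])
show('probe',fit([(c,Q,LQ)],[.52,-.35,.017,1.25],(.017,.002)))
show('probe+handle',fit([(c,np.r_[Q,Q2],np.r_[LQ,LQ2])],[.52,-.35,.017,1.25],(.017,.003)))
E
```

```text
board [549.7 153.6  11.6] yaw 82.86 rms 0.27 [-0.2 -0.1  0.1 -0.3  0.4  0.5 -0.2 -0.1 -0.1]
shelf front corner in board [  -8.7 -115. ]
shelf front corner in board [-12.5 113.1]
pad [ 524.3 -273.    16.9] yaw 70.66 rms 0.24 [ 0.1 -0.3 -0.2 -0.   0.5  0.2 -0.3  0.1 -0. ]
probe [ 500.8 -357.9   17. ] yaw 73.65 rms 0.57 [-0.4  0.  -0.1 -0.3 -0.2  1.2  0.9 -0.6 -0. ]
probe+handle [ 496.3 -356.6   16.7] yaw 72.15 rms 1.04 [-0.3  0.1 -0.4 -0.3 -0.5  1.3  0.8 -0.5 -0.9 -0.1  0.8  2.   1.9  0.
 -0.5 -2.5 -0.1]
```

>>> drive_tool(angular=[[0,0,0.065],[0,0,0.065],[0,0,0.065],[0,0,0.065],[0,0,0.065],[0,0,0.065],[0,0,0.065],[0,0,0.065],[0,0,0.065],[0,0,0.065],[0,0,0.065],[0,0,0.065],[0,0,0.065],[0,0,0.065]], delta_pos=[[-4.1,-0.27,0],[-4.1,-0.27,0],[-4.1,-0.27,0],[-4.1,-0.27,0],[-4.1,-0.27,0],[-4.1,-0.27,0],[-4.1,-0.27,0],[-4.1,-0.27,0],[-4.1,-0.27,0],[-4.1,-0.27,0],[-4.1,-0.27,0],[-4.1,-0.27,0],[-4.1,-0.27,0],[-4.1,-0.27,0]], gripper=[8.7,8.7,8.7,8.7,8.7,8.7,8.7,8.7,8.7,8.7,8.7,8.7,8.7,8.7])

```text
time_s: 3.05
tool_pos: [0.6002, 0.18, 0.2366]
tool_rot: [180.0, -0.0, 106.1]
force: [1.2, 0.0, 0.4]
grip_width: 0.087
grasp_force: 0.0
```

>>> drive_tool(angular=[[0,0,0.065],[0,0,0.065],[0,0,0.065],[0,0,0.065],[0,0,0.065],[0,0,0.065],[0,0,0.065],[0,0,0.065],[0,0,0.065],[0,0,0],[0,0,0],[0,0,0],[0,0,0],[0,0,0]], delta_pos=[[-4.1,-0.27,0],[-4.1,-0.27,0],[-4.1,-0.27,0],[-4.1,-0.27,0],[-4.1,-0.27,0],[-4.1,-0.27,0],[-4.1,-0.27,0],[-4.1,-0.27,0],[-4.1,-0.27,0],[-4.1,-0.4,0],[-4.1,-0.4,0],[-4.1,-0.4,0],[-2,-0.3,0],[0,0,0]], gripper=[8.7,8.7,8.7,8.7,8.7,8.7,8.7,8.7,8.7,8.7,8.7,8.7,8.7,8.7])

```text
time_s: 4.45
tool_pos: [0.525, -0.3195, 0.237]
tool_rot: [180.0, 0.1, 72.3]
force: [-0.3, 0.1, 1.1]
grip_width: 0.0868
grasp_force: 0.0
```

Run:
```python
from h import *
o=telemetry.get_obs(); print(o['tool_pos'],o['tool_rot'],o['qpos'])
c=eyes.read_camera('wrist'); save(c,'w1.png'); print(c['origin'],c['orientation'],c['mtx'])
print(proj(c,[[.5,-.357,.097],[.52,-.27,.017]]))
```

```text
[ 0.52495548 -0.31947233  0.2370366 ] [1.79980540e+02 1.14115195e-01 7.23378934e+01] [ -2.89913914  16.07671766  38.69436711  89.79285758 -10.10158497
  77.66570137  19.19331747]
[ 0.54815963 -0.24602009  0.38653345] [ 1.63649178e+02 -2.91855285e-02 -1.76317748e+01] [[356.97523791   0.         323.47645212]
 [  0.         356.97523791 203.42789256]
 [  0.           0.           1.        ]]
[[309.23749124 242.35504328]
 [304.04479844 130.74789701]]
```

View pics/w1.png

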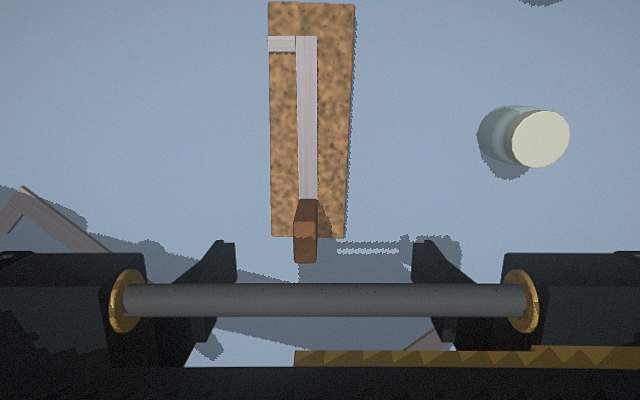

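The wrist view shows the probe: toe corners (317,36) and (268,37), handle top about (295–316, 222–263), pad corners (269,3), (355,4), (346,238), (272,237).

Run:
```python
from fit import *
c=eyes.read_camera('wrist')
def show(n,r): print(n,np.round(r[0][:3]*1000,1),'yaw',round(np.degrees(r[0][3]),2),'rms',round(r[1],2),np.round(r[2],1))
P=np.array([(355,4),(346,238),(272,237),(269,3)],float)
LP=np.array([(.115,-.04,0),(-.115,-.04,0),(-.115,.04,0),(.115,.04,0)])
show('pad',fit([(c,P,LP)],[.527,-.27,.017,1.25]))
Q=np.array([(317,36),(268,37),(268,51),(297,51)],float)
LQ=np.array([(.175,-.01,.004),(.175,.036,.004),(.161,.036,.004),(.161,.01,.004)])
Q2=np.array([(317,222),(316,263),(295,263),(294,222)],float)
LQ2=np.array([(.02,-.01,.08),(-.02,-.01,.08),(-.02,.01,.08),(.02,.01,.08)])
r=fit([(c,np.r_[Q,Q2],np.r_[LQ,LQ2])],[.5,-.35,.017,1.25]); show('probe',r)
show('probe zpr',fit([(c,np.r_[Q,Q2],np.r_[LQ,LQ2])],[.5,-.35,.017,1.25],(.017,.001)))
o=telemetry.get_obs(); print(o['force'])
Rt=rot(o['tool_rot'])
for zz in (0.058,):
  for x in (r[0],): 
    g=np.array([x[0],x[1],x[2]+.053]); print('delta tool cm',np.round(100*Rt.T@(g-o['tool_pos']),2))
```

```text
pad [ 527.9 -269.2   18.6] yaw 71.35 rms 0.61 [ 0.4  0.6 -0.4  0.2  1.  -0.2 -0.9 -0.6]
probe [ 499.4 -352.1   19.5] yaw 72.59 rms 0.88 [ 0.5 -0.2 -0.2 -1.3  0.5  1.2 -0.7  1.2  0.  -1.3  1.3  0.7 -0.5  0.7
 -0.5 -1.3]
probe zpr [ 499.2 -352.2   17.9] yaw 72.61 rms 0.96 [ 0.3  0.3 -0.1 -0.7  0.6  1.6 -0.8  1.7 -0.1 -1.7  1.2  0.1 -0.4  0.1
 -0.5 -1.7  0.9]
[ 0.14021032  1.03194314 -0.90565417]
delta tool cm [-4.45 -1.62 16.4 ]
```

>>> drive_tool(angular=[[0,0,-0.005],[0,0,0],[0,0,0],[0,0,0],[0,0,0],[0,0,0],[0,0,0],[0,0,0],[0,0,0],[0,0,0],[0,0,0]], delta_pos=[[-2.2,-0.8,0],[-2.2,-0.8,0],[0,0,3],[0,0,3],[0,0,3],[0,0,3],[0,0,2],[0,0,1.2],[0,0,0.8],[0,0,0.3],[0,0,0]], gripper=[8.7,8.7,8.7,8.7,8.7,8.7,8.7,8.7,8.7,8.7,8.7])

```text
time_s: 5.65
tool_pos: [0.5001, -0.3522, 0.074]
tool_rot: [180.0, -0.0, 73.1]
force: [0.2, 0.4, -0.3]
grip_width: 0.0871
grasp_force: 0.0
```

Run:
```python
from h import *
o=telemetry.get_obs(); print(o['tool_pos'],o['tool_rot'],o['force'])
c=eyes.read_camera('wrist'); save(c,'w2.png')
```

```text
[ 0.50005891 -0.35218794  0.07397463] [ 1.79955012e+02 -2.23987298e-03  7.30740741e+01] [ 0.15892117  0.37145289 -0.31945434]
```

View pics/w2.png

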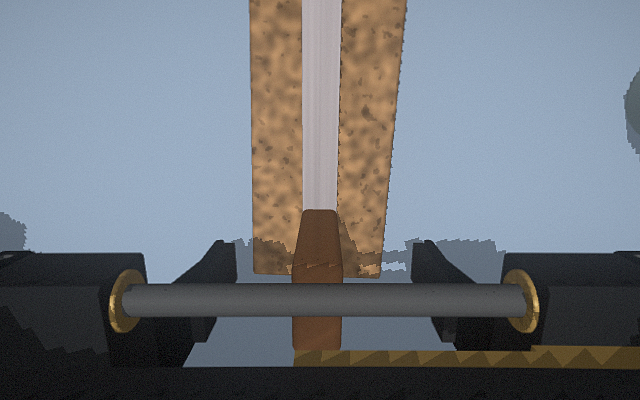

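The wrist view shows the handle (columns 295–342) centred between the fingers (235 and 412) and the blade aligned. Closing.

>>> drive_tool(angular=[[0,0,0],[0,0,0],[0,0,0],[0,0,0],[0,0,0],[0,0,0],[0,0,0],[0,0,0],[0,0,0],[0,0,0]], delta_pos=[[0,0,0],[0,0,0],[0,0,0],[0,0,0],[0,0,0],[0,0,0],[0,0,0],[0,0,0],[0,0,0],[0,0,0]], gripper=[6,4,3,2,1.5,1.5,1.5,1.5,1.5,1.5], squeeze=45)

```text
time_s: 6.7
tool_pos: [0.4992, -0.3523, 0.0735]
tool_rot: [-180.0, -0.0, 73.0]
force: [-1.0, -1.5, 0.1]
grip_width: 0.0195
grasp_force: 45.0
```

>>> drive_tool(angular=[[0,0,0],[0,0,0],[0,0,0],[0,0,0],[0,0,0],[0,0,0],[0,0,0],[0,0,0],[0,0,0],[0,0,0],[0,0,0],[0,0,0],[0,0,-0.058],[0,0,-0.058],[0,0,-0.058],[0,0,0],[0,0,0]], delta_pos=[[0,0,-0.5],[0,0,-1.5],[0,0,-3],[0,0,-3],[1,0.1,-1],[3,0.23,0],[4,0.25,0],[4.5,0.25,0],[4.5,0.25,0],[4.5,0.25,0],[4.5,0.25,0],[3,0.2,0],[2,0.1,0],[0,0,0],[0,0,0],[0,0,0],[0,0,0]], gripper=[1.5,1.5,1.5,1.5,1.5,1.5,1.5,1.5,1.5,1.5,1.5,1.5,1.5,1.5,1.5,1.5,1.5])

```text
time_s: 8.4
tool_pos: [0.6075, -0.062, 0.1635]
tool_rot: [-180.0, 0.0, 82.9]
force: [1.0, -0.1, -3.8]
grip_width: 0.0197
grasp_force: 45.0
```

Run:
```python
from h import *
o=telemetry.get_obs(); print(o['tool_pos'],o['tool_rot'],o['force'],o['wrist_torque'],o['qpos'])
c=eyes.read_camera('wrist'); save(c,'w3.png'); print(c['origin'],c['orientation'])
```

```text
[ 0.60754843 -0.06195626  0.1634626 ] [-1.79982680e+02  1.22944072e-02  8.29335194e+01] [ 1.02944009 -0.07210606 -3.77162185] [-0.08635244  0.01225659  0.00064335] [-21.00345839  17.40049788  29.35964195  95.40951845  -8.98880111
  69.56364848   3.32091148]
[0.61694734 0.014228   0.31308916] [ 1.63750843e+02  1.71033914e-02 -7.04062266e+00]
```

View pics/w3.png

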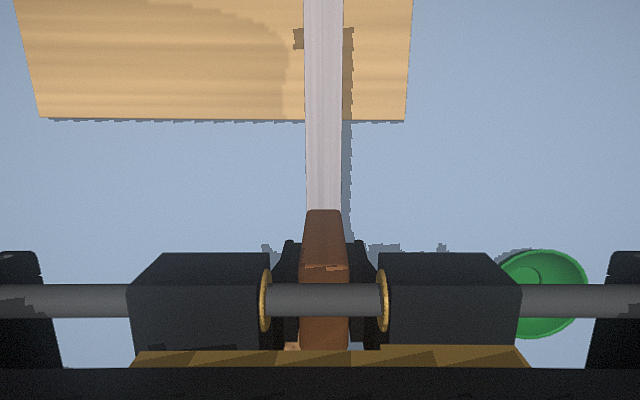

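The wrist view shows the board's front corners at (40,118) and (405,122), with the probe held straight. The toe is beyond the picture's top. I'll fix the board from these corners and from the top view.

Run:
```python
from h import *
c=eyes.read_camera('wrist')
# refine edges: front edge subpixel via gradients
for z in (.006,.012,.018):
    a=atz(c,(40,118),z);b=atz(c,(405,121.5),z);m=(a+b)/2;d=a-b
    yaw=np.degrees(np.arctan2(d[1],d[0]))-90; u=np.array([np.cos(np.radians(yaw)),np.sin(np.radians(yaw))])
    e=atz(c,(12,0),z)-a; e2=atz(c,(413,0),z)-b
    print(z,'width',np.linalg.norm(d)*1000,'yaw',yaw,[np.degrees(np.arctan2(q[1],q[0])) for q in (e,e2)],'board centre',m[:2]+.15*u, 'frontmid',m[:2])
# held probe in wrist cam: blade edges
o=telemetry.get_obs()
for zu in (.107,.109,.111,.113):
    p=[atz(c,q,zu+.004) for q in ((305,200),(341,200),(304,3),(343,3))]
    l,r=(p[0]+p[1])/2,(p[2]+p[3])/2
    d=r-l; print('zu',zu,'w',np.linalg.norm(p[0]-p[1]),np.linalg.norm(p[2]-p[3]),'yaw',np.degrees(np.arctan2(d[1],d[0])))
    t=np.radians(82.93); n=np.array([-np.sin(t),np.cos(t)]); print('   offset mm from TCP axis',[(1000*(q[:2]-o['tool_pos'][:2])@n).round(1) for q in (l,r)])
t=eyes.read_camera('top'); save(t,'t3.png')
a=cv2.resize(t['pixels'][140:255,190:310],None,fx=5,fy=5,interpolation=cv2.INTER_CUBIC); cv2.imwrite('pics/t3c.png',a[...,::-1])
```

```text
0.006 width 302.4186149076447 yaw 82.58910833252187 [np.float64(83.25257284154614), np.float64(82.98505910727704)] board centre [0.55194305 0.15632072] frontmid [0.53259544 0.00757372]
0.012 width 296.5108931418751 yaw 82.58910833252187 [np.float64(83.25257284154613), np.float64(82.98505910727698)] board centre [0.55359178 0.15645157] frontmid [0.53424416 0.00770457]
0.018 width 290.6031713761056 yaw 82.58910833252187 [np.float64(83.25257284154615), np.float64(82.985059107277)] board centre [0.5552405  0.15658243] frontmid [0.53589288 0.00783543]
zu 0.107 w 0.021172585325735665 0.019644359436388644 yaw 82.79584267737908
   offset mm from TCP axis [np.float64(0.4), np.float64(0.1)]
zu 0.109 w 0.02096310341570983 0.019449997818633484 yaw 82.7958426773791
   offset mm from TCP axis [np.float64(0.4), np.float64(0.1)]
zu 0.111 w 0.020753621505683998 0.01925563620087832 yaw 82.79584267737906
   offset mm from TCP axis [np.float64(0.4), np.float64(0.1)]
zu 0.113 w 0.020544139595658165 0.019061274583123157 yaw 82.79584267737907
   offset mm from TCP axis [np.float64(0.4), np.float64(0.1)]
```

View pics/t3c.png

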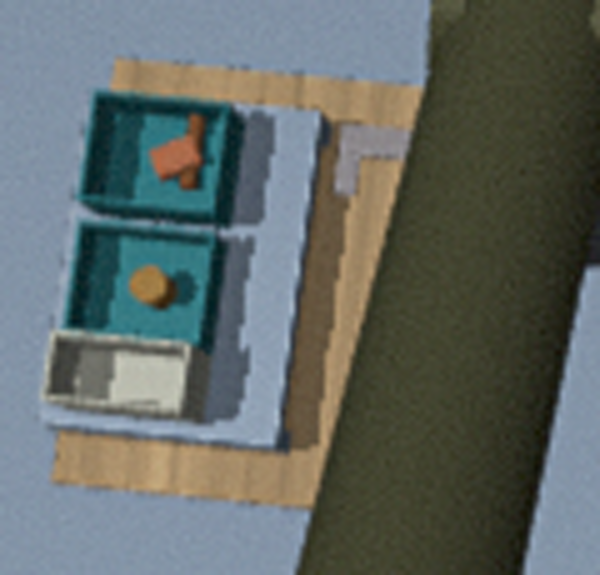

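The top view shows the toe just in front of the shelf's far end: far corner about (342,125), tip about (345,192) in the crop. I'll check the level and the toe position with the side camera too.

Run:
```python
from h import *
o=telemetry.get_obs(); Rz=R.from_euler('z',82.8,degrees=True).as_matrix()
t=eyes.read_camera('top'); s=eyes.read_camera('side')
L=np.array([(.175,-.01,.004),(.175,.036,.004),(.161,.036,.004),(.161,.01,.004)])
up=lambda p:(np.array(p)+.5)/5-.5+np.array((190,140))
Q=up([(342,125),(335,192),(356,194),(360,157)])
for z in (.104,.107,.110,.113):
    P=L@Rz.T+[o['tool_pos'][0],o['tool_pos'][1],z]
    print(z,'top resid px',np.round(proj(t,P)-Q,1).tolist())
    W=np.array([atz(t,q,z+.004) for q in Q]); print('   mm error world',np.round(1000*(W-P).mean(0)[:2],1))
P=L@Rz.T+[o['tool_pos'][0],o['tool_pos'][1],.110]
p=proj(s,P); print('side pred',np.round(p,1).tolist())
x0,y0=(p.mean(0)-[50,37]).astype(int); print(x0,y0)
a=cv2.resize(s['pixels'][y0:y0+75,x0:x0+100],None,fx=8,fy=8,interpolation=cv2.INTER_CUBIC)
cv2.imwrite('pics/s3c.png',a[...,::-1])
```

```text
0.104 top resid px [[-0.9, -0.5], [-1.3, -0.1], [-1.2, -0.0], [-1.0, -0.5]]
   mm error world [-1.  -3.6]
0.107 top resid px [[-1.1, -0.7], [-1.5, -0.3], [-1.4, -0.3], [-1.2, -0.7]]
   mm error world [-1.7 -4.1]
0.11 top resid px [[-1.2, -1.0], [-1.7, -0.5], [-1.5, -0.5], [-1.3, -0.9]]
   mm error world [-2.5 -4.6]
0.113 top resid px [[-1.4, -1.2], [-1.8, -0.7], [-1.7, -0.7], [-1.5, -1.2]]
   mm error world [-3.2 -5.1]
side pred [[356.1, 142.4], [342.9, 142.2], [342.9, 144.9], [350.4, 145.0]]
298 106
```

View pics/s3c.png

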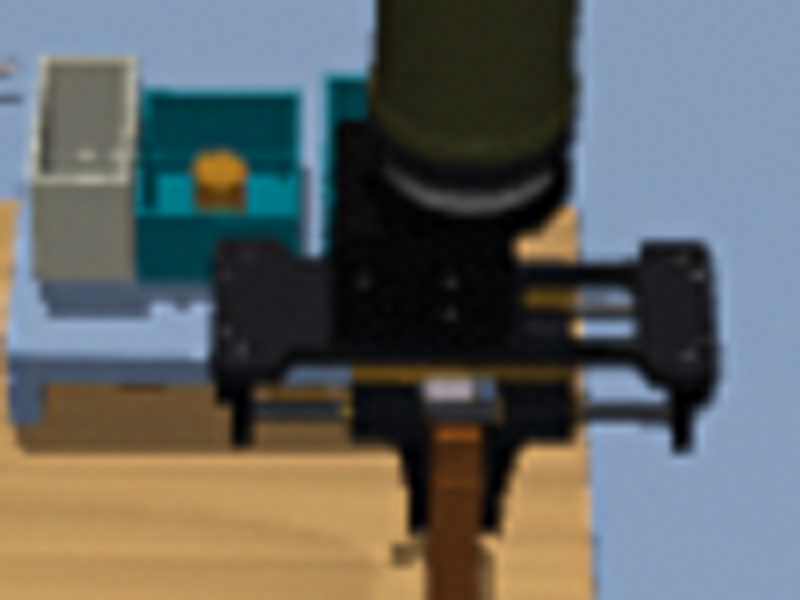

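>>> drive_tool(angular=[[0,0,0],[0,0,0],[0,0,0],[0,0,0],[0,0,0],[0,0,0],[0,0,0],[0,0,0]], delta_pos=[[0,0,1],[0,0,2.5],[0,0,2.5],[0,0,1.5],[0,0,0.7],[0,0,0.3],[0,0,0.2],[0,0,0]], gripper=[1.5,1.5,1.5,1.5,1.5,1.5,1.5,1.5])

```text
time_s: 9.45
tool_pos: [0.6085, -0.0613, 0.0773]
tool_rot: [179.9, -0.0, 83.0]
force: [-0.6, 0.3, -2.6]
grip_width: 0.02
grasp_force: 45.0
```

>>> drive_tool(angular=[[0,0,0],[0,0,0],[0,0,0],[0,0,0],[0,0,0],[0,0,0]], delta_pos=[[0,0,0.05],[0,0,0.05],[0,0,0.05],[0,0,0.05],[0,0,0.05],[0,0,0]], gripper=[1.5,1.5,1.5,1.5,1.5,1.5])

```text
time_s: 10.05
tool_pos: [0.6078, -0.0612, 0.0739]
tool_rot: [-180.0, -0.0, 83.0]
force: [-0.5, -0.8, -2.1]
grip_width: 0.0196
grasp_force: 45.0
```

>>> drive_tool(angular=[[0,0,0],[0,0,0],[0,0,0],[0,0,0],[0,0,0]], delta_pos=[[0,0,0.05],[0,0,0.05],[0,0,0.05],[0,0,0.05],[0,0,0]], gripper=[1.5,1.5,1.5,1.5,1.5])

```text
time_s: 10.55
tool_pos: [0.6078, -0.0613, 0.0719]
tool_rot: [-180.0, -0.0, 83.0]
force: [-0.6, 0.3, -1.6]
grip_width: 0.02
grasp_force: 45.0
```

>>> drive_tool(angular=[[0,0,0],[0,0,0],[0,0,0],[0,0,0],[0,0,0]], delta_pos=[[0,0,0.03],[0,0,0.03],[0,0,0.03],[0,0,0.03],[0,0,0]], gripper=[1.5,1.5,1.5,1.5,1.5])

```text
time_s: 11.05
tool_pos: [0.6078, -0.0612, 0.0708]
tool_rot: [-180.0, -0.0, 83.0]
force: [-0.3, -0.2, -1.8]
grip_width: 0.0198
grasp_force: 45.0
```

>>> drive_tool(angular=[[0,0,0],[0,0,0],[0,0,0],[0,0,0],[0,0,0]], delta_pos=[[0,0,0.03],[0,0,0.03],[0,0,0.03],[0,0,0.03],[0,0,0]], gripper=[1.5,1.5,1.5,1.5,1.5])

```text
time_s: 11.55
tool_pos: [0.6079, -0.0613, 0.0696]
tool_rot: [180.0, -0.0, 83.0]
force: [-0.4, 0.0, -2.0]
grip_width: 0.0198
grasp_force: 45.0
```

>>> drive_tool(angular=[[0,0,0],[0,0,0],[0,0,0],[0,0,0],[0,0,0]], delta_pos=[[0,0,0.03],[0,0,0.03],[0,0,0.03],[0,0,0],[0,0,0]], gripper=[1.5,1.5,1.5,1.5,1.5])

```text
time_s: 12.05
tool_pos: [0.6079, -0.0613, 0.0688]
tool_rot: [180.0, -0.0, 83.0]
force: [-0.5, -0.6, -2.3]
grip_width: 0.0198
grasp_force: 45.0
```

>>> drive_tool(angular=[[0,0,0],[0,0,0],[0,0,0],[0,0,0],[0,0,0]], delta_pos=[[0,0,0.03],[0,0,0.03],[0,0,0.03],[0,0,0],[0,0,0]], gripper=[1.5,1.5,1.5,1.5,1.5])

```text
time_s: 12.55
tool_pos: [0.6078, -0.0613, 0.0678]
tool_rot: [-180.0, -0.0, 83.0]
force: [-0.4, 0.0, -1.7]
grip_width: 0.0196
grasp_force: 45.0
```

>>> drive_tool(angular=[[0,0,0],[0,0,0],[0,0,0],[0,0,0]], delta_pos=[[0,0,0.03],[0,0,0.03],[0,0,0.03],[0,0,0]], gripper=[1.5,1.5,1.5,1.5])

```text
time_s: 12.95
tool_pos: [0.6078, -0.0613, 0.0669]
tool_rot: [-180.0, -0.0, 83.0]
force: [-0.8, 0.5, -2.0]
grip_width: 0.0196
grasp_force: 45.0
```

>>> drive_tool(angular=[[0,0,0],[0,0,0],[0,0,0]], delta_pos=[[0,0,0.03],[0,0,0.03],[0,0,0]], gripper=[1.5,1.5,1.5])

```text
time_s: 13.25
tool_pos: [0.6078, -0.0612, 0.0663]
tool_rot: [-180.0, -0.0, 83.0]
force: [-0.3, -0.1, -2.3]
grip_width: 0.0199
grasp_force: 45.0
```

>>> drive_tool(angular=[[0,0,0],[0,0,0],[0,0,0]], delta_pos=[[0,0,0.03],[0,0,0.03],[0,0,0]], gripper=[1.5,1.5,1.5])

```text
time_s: 13.55
tool_pos: [0.6078, -0.0613, 0.0657]
tool_rot: [-180.0, -0.0, 83.0]
force: [-0.9, -0.5, -1.8]
grip_width: 0.0197
grasp_force: 45.0
```

>>> drive_tool(angular=[[0,0,0],[0,0,0],[0,0,0]], delta_pos=[[0,0,0.03],[0,0,0.03],[0,0,0]], gripper=[1.5,1.5,1.5])

```text
time_s: 13.85
tool_pos: [0.6078, -0.0612, 0.0651]
tool_rot: [-180.0, -0.0, 83.0]
force: [0.7, -0.2, -1.8]
grip_width: 0.0197
grasp_force: 45.0
```

>>> drive_tool(angular=[[0,0,0],[0,0,0],[0,0,0]], delta_pos=[[0,0,0.03],[0,0,0.03],[0,0,0]], gripper=[1.5,1.5,1.5])

```text
time_s: 14.15
tool_pos: [0.6078, -0.0612, 0.0645]
tool_rot: [180.0, -0.0, 83.0]
force: [-0.4, -0.2, -2.0]
grip_width: 0.0199
grasp_force: 45.0
```

>>> drive_tool(angular=[[0,0,0],[0,0,0],[0,0,0]], delta_pos=[[0,0,0.03],[0,0,0.03],[0,0,0]], gripper=[1.5,1.5,1.5])

```text
time_s: 14.45
tool_pos: [0.6078, -0.0613, 0.0639]
tool_rot: [-180.0, -0.0, 83.0]
force: [-0.3, -0.3, -2.8]
grip_width: 0.0199
grasp_force: 45.0
```

>>> drive_tool(angular=[[0,0,0],[0,0,0],[0,0,0]], delta_pos=[[0,0,0.03],[0,0,0.02],[0,0,0]], gripper=[1.5,1.5,1.5])

```text
time_s: 14.75
tool_pos: [0.6079, -0.0613, 0.0635]
tool_rot: [180.0, -0.0, 83.0]
force: [-0.1, -0.1, -2.4]
grip_width: 0.0199
grasp_force: 45.0
```

>>> drive_tool(angular=[[0,0,0],[0,0,0],[0,0,0]], delta_pos=[[0,0,0.03],[0,0,0.02],[0,0,0]], gripper=[1.5,1.5,1.5])

```text
time_s: 15.05
tool_pos: [0.6079, -0.0613, 0.0629]
tool_rot: [180.0, -0.0, 83.0]
force: [0.1, -0.1, -1.8]
grip_width: 0.0199
grasp_force: 45.0
```

>>> drive_tool(angular=[[0,0,0],[0,0,0],[0,0,0]], delta_pos=[[0,0,0.03],[0,0,0.02],[0,0,0]], gripper=[1.5,1.5,1.5])

```text
time_s: 15.35
tool_pos: [0.6079, -0.0613, 0.0624]
tool_rot: [180.0, -0.0, 83.0]
force: [-1.5, -0.1, -2.0]
grip_width: 0.0196
grasp_force: 45.0
```

Run:
```python
from h import *
for i in range(3):
    o=telemetry.get_obs(); print(o['tool_pos'],o['force'],o['wrist_torque'],o['tool_rot'])
    c=eyes.read_camera('wrist')
save(c,'w4.png')
```

```text
[ 0.60786287 -0.06125582  0.0624483 ] [-1.51503561 -0.08510089 -2.04790344] [-0.18802459  0.0603607  -0.00169944] [ 1.79999246e+02 -2.28083237e-03  8.30122167e+01]
[ 0.60784511 -0.06127589  0.06244145] [ 0.4057169  -0.24933155 -1.83186207] [-0.11770467  0.08476039 -0.04366443] [ 1.79999800e+02 -3.07172562e-03  8.30091736e+01]
[ 0.60788487 -0.06124992  0.06248088] [-0.47632084 -0.44557462 -2.22384591] [-0.11054233  0.02277365  0.01671968] [ 1.79996424e+02 -3.84759749e-03  8.30118277e+01]
```

>>> drive_tool(angular=[[0,0,0],[0,0,0],[0,0,0]], delta_pos=[[0,0,0.03],[0,0,0.02],[0,0,0]], gripper=[1.5,1.5,1.5])

```text
time_s: 15.8
tool_pos: [0.6078, -0.0613, 0.0619]
tool_rot: [-180.0, -0.0, 83.0]
force: [0.5, -0.3, -2.1]
grip_width: 0.0197
grasp_force: 45.0
```

>>> drive_tool(angular=[[0,0,0],[0,0,0],[0,0,0]], delta_pos=[[0,0,0.03],[0,0,0.02],[0,0,0]], gripper=[1.5,1.5,1.5])

```text
time_s: 16.1
tool_pos: [0.6078, -0.0613, 0.0614]
tool_rot: [-180.0, -0.0, 83.0]
force: [0.1, 0.2, -2.9]
grip_width: 0.0199
grasp_force: 45.0
```

>>> drive_tool(angular=[[0,0,0],[0,0,0],[0,0,0]], delta_pos=[[0,0,0.03],[0,0,0.02],[0,0,0]], gripper=[1.5,1.5,1.5])

```text
time_s: 16.4
tool_pos: [0.6079, -0.0613, 0.061]
tool_rot: [180.0, -0.0, 83.0]
force: [0.7, -0.5, -2.2]
grip_width: 0.0196
grasp_force: 45.0
```

>>> drive_tool(angular=[[0,0,0],[0,0,0],[0,0,0]], delta_pos=[[0,0,0.03],[0,0,0.02],[0,0,0]], gripper=[1.5,1.5,1.5])

```text
time_s: 16.7
tool_pos: [0.608, -0.0613, 0.0608]
tool_rot: [180.0, -0.0, 83.0]
force: [-1.4, -0.3, 0.9]
grip_width: 0.02
grasp_force: 45.0
```

>>> drive_tool(angular=[[0,0,0],[0,0,0],[0,0,0]], delta_pos=[[0,0,0.03],[0,0,0.02],[0,0,0]], gripper=[1.5,1.5,1.5])

```text
time_s: 17.0
tool_pos: [0.608, -0.0614, 0.0607]
tool_rot: [180.0, -0.0, 83.0]
force: [-2.1, -1.3, 5.6]
grip_width: 0.0194
grasp_force: 45.0
```

Run:
```python
from h import *
o=telemetry.get_obs(); print(o['tool_pos'],o['force'],o['wrist_torque'])
t=eyes.read_camera('top')
a=cv2.resize(t['pixels'][140:255,190:310],None,fx=5,fy=5,interpolation=cv2.INTER_CUBIC)
c=eyes.read_camera('wrist')
f=np.full((600,800,3),0,np.uint8); f[:400,:640]=c['pixels']
f[400:600,:640]=0
g=cv2.resize(t['pixels'][150:200,240:300],(240,200),interpolation=cv2.INTER_CUBIC); f[400:,:240]=g
cv2.imwrite('pics/mix1.png',f[...,::-1])
```

```text
[ 0.60804331 -0.06144813  0.0606651 ] [-2.14588105 -1.25036373  5.58672229] [0.13815578 0.61759799 0.12050971]
```

View pics/mix1.png

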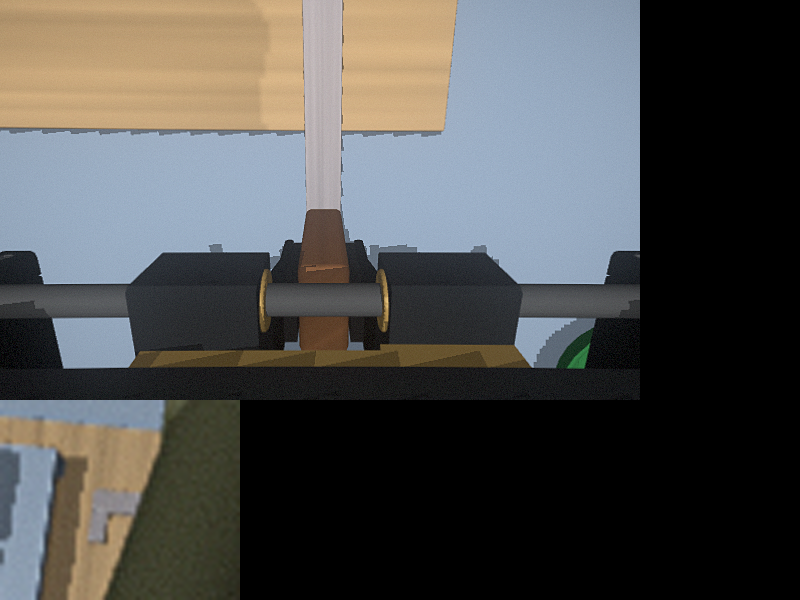

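Contact with the board is found: TCP z ≈ 0.0608, about 7 N above baseline. The wrist view shows the blade over the board, and the top inset shows the toe lying in front of the shelf's far end. I'll check the lateral clearance in the same top image before entering.

Run:
```python
from h import *
t=eyes.read_camera('top')
up=lambda p:(np.array(p)-[0,400]+.5)/4-.5+np.array((240,150))
y=np.radians(82.9);ux=np.array([np.cos(y),np.sin(y)]);uy=np.array([-ux[1],ux[0]])
o=telemetry.get_obs()
zb=.0085
for n,q,z in (('toe -y far',(95,492),zb+.004),('toe tip far',(90,542),zb+.004),('shelf corner',(62,450),zb+.044)):
    w=atz(t,up(q),z)[:2]; d=w-o['tool_pos'][:2]; print(n,up(q),w,'along',round(1000*d@ux,1),'lat',round(1000*d@uy,1))
q=(np.array((283,447))+.5)/5-.5+np.array((190,140)); w=atz(t,q,zb+.044)[:2];d=w-o['tool_pos'][:2]; print('near corner along',1000*d@ux,'lat',1000*d@uy)
```

```text
toe -y far [263.375 172.625] [0.63437782 0.10602405] along 169.5 lat -5.5
toe tip far [262.125 185.125] [0.59040244 0.11031928] along 168.3 lat 38.7
shelf corner [255.125 162.125] [0.66164615 0.12737057] along 194.0 lat -29.9
near corner along 194.45275886766328 lat 197.3663373069783
```

>>> drive_tool(angular=[[0,0,0],[0,0,0]], delta_pos=[[0,0,-0.02],[0,0,0]], gripper=[1.5,1.5])

```text
time_s: 17.35
tool_pos: [0.608, -0.0614, 0.0607]
tool_rot: [180.0, -0.0, 83.0]
force: [-1.7, -0.2, 5.1]
grip_width: 0.0198
grasp_force: 45.0
```

>>> drive_tool(angular=[[0,0,0],[0,0,0],[0,0,0],[0,0,0],[0,0,0],[0,0,0]], delta_pos=[[0,0,-0.02],[0.3,0,0],[0.6,0,0],[0.8,0,0],[0.8,0,0],[0.5,0,0]], gripper=[1.5,1.5,1.5,1.5,1.5,1.5])

```text
time_s: 17.95
tool_pos: [0.6124, -0.0307, 0.0609]
tool_rot: [179.9, 0.0, 83.1]
force: [-0.5, -3.6, 5.1]
grip_width: 0.0197
grasp_force: 45.0
```

>>> drive_tool(angular=[[0,0,0],[0,0,0],[0,0,0],[0,0,0],[0,0,0],[0,0,0],[0,0,0],[0,0,0],[0,0,0]], delta_pos=[[0,0,-0.02],[0.4,0,0],[0.6,-0.03,0],[0.8,-0.03,0],[0.8,0,0],[0.8,0,0],[0.8,0,0],[0.5,0,0],[0,0,0]], gripper=[1.5,1.5,1.5,1.5,1.5,1.5,1.5,1.5,1.5])

```text
time_s: 18.85
tool_pos: [0.617, 0.0166, 0.0609]
tool_rot: [180.0, -0.0, 83.1]
force: [-0.3, -1.5, 5.5]
grip_width: 0.0196
grasp_force: 45.0
```

>>> drive_tool(angular=[[0,0,0],[0,0,0],[0,0,0],[0,0,0],[0,0,0],[0,0,0],[0,0,0],[0,0,0],[0,0,0]], delta_pos=[[0,0,-0.03],[0.4,0,0],[0.6,0,0],[0.8,0,0],[0.8,0,0],[0.8,0,0],[0.7,0,0],[0.4,0,0],[0,0,0]], gripper=[1.5,1.5,1.5,1.5,1.5,1.5,1.5,1.5,1.5])

```text
time_s: 19.75
tool_pos: [0.6222, 0.062, 0.0609]
tool_rot: [180.0, -0.1, 83.1]
force: [-0.2, -1.5, 4.5]
grip_width: 0.0201
grasp_force: 45.0
```

>>> drive_tool(angular=[[0,0,0],[0,0,0],[0,0,0],[0,0,0],[0,0,0],[0,0,0],[0,0,0],[0,0,0],[0,0,0],[0,0,0],[0,0,0],[0,0,0]], delta_pos=[[0,-0.2,0],[0,-0.4,0],[0,-0.4,0],[0,-0.4,0],[0,-0.4,0],[0,-0.4,0],[0,-0.4,0],[0,-0.4,0],[0,-0.4,0],[0,-0.4,0],[0,-0.4,0],[0,-0.2,0]], gripper=[1.5,1.5,1.5,1.5,1.5,1.5,1.5,1.5,1.5,1.5,1.5,1.5])

```text
time_s: 20.95
tool_pos: [0.578, 0.0653, 0.0609]
tool_rot: [-180.0, -0.0, 83.0]
force: [2.0, -0.2, 1.2]
grip_width: 0.0198
grasp_force: 45.0
```

>>> drive_tool(angular=[[0,0,0],[0,0,0],[0,0,0],[0,0,0],[0,0,0],[0,0,0],[0,0,0],[0,0,0],[0,0,0],[0,0,0],[0,0,0],[0,0,0]], delta_pos=[[0.05,-0.2,0.01],[0.05,-0.4,0],[0.05,-0.4,0],[0,-0.4,0],[0,-0.4,0],[0,-0.4,0],[0,-0.4,0],[0,-0.4,0],[0,-0.4,0],[0,-0.4,0],[0,-0.4,0],[0,-0.2,0]], gripper=[1.5,1.5,1.5,1.5,1.5,1.5,1.5,1.5,1.5,1.5,1.5,1.5])

```text
time_s: 22.15
tool_pos: [0.5347, 0.0721, 0.0609]
tool_rot: [180.0, -0.0, 83.0]
force: [1.9, -0.8, 4.5]
grip_width: 0.0196
grasp_force: 45.0
```

>>> drive_tool(angular=[[0,0,0],[0,0,0],[0,0,0],[0,0,0],[0,0,0],[0,0,0],[0,0,0],[0,0,0],[0,0,0],[0,0,0],[0,0,0],[0,0,0]], delta_pos=[[0,-0.2,-0.01],[0,-0.4,0],[0,-0.4,0],[0,-0.4,0],[0,-0.4,0],[0,-0.4,0],[0,-0.4,0],[0,-0.4,0],[0,-0.4,0],[0,-0.4,0],[0,-0.3,0],[0,-0.2,0]], gripper=[1.5,1.5,1.5,1.5,1.5,1.5,1.5,1.5,1.5,1.5,1.5,1.5])

```text
time_s: 23.35
tool_pos: [0.4919, 0.0774, 0.0608]
tool_rot: [-180.0, -0.0, 83.0]
force: [2.5, -0.1, 1.5]
grip_width: 0.0196
grasp_force: 45.0
```

>>> drive_tool(angular=[[0,0,0],[0,0,0],[0,0,0],[0,0,0],[0,0,0],[0,0,0],[0,0,0],[0,0,0],[0,0,0],[0,0,0],[0,0,0],[0,0,0]], delta_pos=[[-0.2,0,0],[-0.4,0,0],[-0.5,0,0],[-0.5,0,0],[-0.5,0,0],[-0.5,0,0],[-0.5,0,0],[-0.5,0,0],[-0.5,0,0],[-0.5,0,0],[-0.5,0,0],[-0.4,0,0]], gripper=[1.5,1.5,1.5,1.5,1.5,1.5,1.5,1.5,1.5,1.5,1.5,1.5])

```text
time_s: 24.55
tool_pos: [0.4854, 0.0222, 0.0608]
tool_rot: [-180.0, -0.0, 83.0]
force: [1.0, 2.8, 3.8]
grip_width: 0.0199
grasp_force: 45.0
```

>>> drive_tool(angular=[[0,0,0],[0,0,0],[0,0,0],[0,0,0],[0,0,0],[0,0,0],[0,0,0],[0,0,0],[0,0,0],[0,0,0],[0,0,0],[0,0,0],[0,0,0],[0,0,0]], delta_pos=[[-0.2,0,0],[-0.4,0,0],[-0.5,0,0],[-0.5,0,0],[-0.5,0,0],[-0.5,0,0],[-0.5,0,0],[-0.5,0,0],[-0.5,0,0],[-0.5,0,0],[-0.5,0,0],[-0.5,0,0],[-0.4,0,0],[-0.2,0,0]], gripper=[1.5,1.5,1.5,1.5,1.5,1.5,1.5,1.5,1.5,1.5,1.5,1.5,1.5,1.5])

```text
time_s: 25.95
tool_pos: [0.4778, -0.0395, 0.0607]
tool_rot: [-180.0, 0.0, 83.0]
force: [-0.8, 1.7, 0.3]
grip_width: 0.0199
grasp_force: 45.0
```

Run:
```python
from h import *
o=telemetry.get_obs(); print(o['tool_pos'],o['tool_rot'],o['force'],o['time_s'])
t=eyes.read_camera('top')
r=models.search_frame(t,'ring'); print([(x['p'],x['centre']) for x in r][:3])
for x in r[:2]: print(atz(t,x['centre'],.014)+[.003,.004,0])
s=eyes.read_camera('side'); r=models.search_frame(s,'ring'); print([(x['p'],x['centre'],atz(s,x['centre'],.014)) for x in r][:3])
a=cv2.resize(t['pixels'][145:245,195:335],None,fx=4,fy=4,interpolation=cv2.INTER_CUBIC)
cv2.imwrite('pics/drag.png',a[...,::-1]); save(s,'drag_s.png')
```

```text
[ 0.47775528 -0.03945935  0.06072535] [-1.79979567e+02  1.45830526e-02  8.29793541e+01] [-0.82139696  1.69525342  0.26719446] 25.95
[]
[]
```

View pics/drag.png

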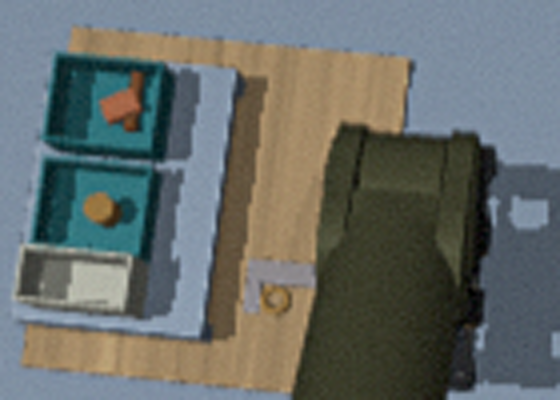

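The ring sits at about (277,298) in the crop, held in the nook and about 33 mm clear of the shelf front. I'll back the probe off it, lift, and return to the pad.

>>> drive_tool(angular=[[0,0,0],[0,0,0],[0,0,0],[0,0,0],[0,0,0],[0,0,0],[0,0,0],[0,0,0]], delta_pos=[[0.2,0.2,0],[0.3,0.3,0],[0,0,0],[0,0,-0.3],[0,0,-1.2],[0,0,-3],[0,0,-4],[0,0,-1.5]], gripper=[1.5,1.5,1.5,1.5,1.5,1.5,1.5,1.5])

```text
time_s: 26.95
tool_pos: [0.4855, -0.0345, 0.165]
tool_rot: [179.7, -0.1, 83.0]
force: [1.0, -0.2, -2.9]
grip_width: 0.0198
grasp_force: 45.0
```

>>> drive_tool(angular=[[0,0,0],[0,0,0],[0,0,0],[0,0,0],[0,0,0],[0,0,0],[0,0,0],[0,0,0.05],[0,0,0.08],[0,0,0.044],[0,0,0],[0,0,0]], delta_pos=[[-2,0.4,0],[-4,0.7,0],[-4.5,0.8,0],[-4.5,0.8,0],[-4.5,0.8,0],[-4.5,0.8,0],[-4,0.7,0],[-3,0.4,0],[0,0,0],[0,0,0],[0,0,0],[0,0,0]], gripper=[1.5,1.5,1.5,1.5,1.5,1.5,1.5,1.5,1.5,1.5,1.5,1.5])

```text
time_s: 28.15
tool_pos: [0.4997, -0.3482, 0.1611]
tool_rot: [180.0, -0.0, 73.1]
force: [0.0, -0.2, -1.2]
grip_width: 0.0195
grasp_force: 45.0
```

Run:
```python
from h import *
o=telemetry.get_obs(); print(o['tool_pos'],o['tool_rot'],o['force'],o['qpos'])
d=np.array([.4992,-.3523,.0735])-o['tool_pos']; print(np.round(100*rot(o['tool_rot']).T@d,2), 'turn z', np.radians(o['tool_rot'][2]-73.0))
```

```text
[ 0.49965395 -0.34824864  0.16107074] [ 1.79995203e+02 -2.25788935e-02  7.31414000e+01] [ 0.0141865  -0.20565555 -1.22469309] [ -4.5189038   20.14099914  45.43257403  96.23108572 -15.15680256
  70.00083442  27.54194376]
[-0.4   0.07  8.76] turn z 0.002467895092567605
```

>>> drive_tool(angular=[[0,0,0.002],[0,0,0],[0,0,0],[0,0,0],[0,0,0],[0,0,0],[0,0,0],[0,0,0]], delta_pos=[[-0.4,0.07,1],[0,0,2.5],[0,0,2.5],[0,0,1.2],[0,0,0.6],[0,0,0.3],[0,0,0.2],[0,0,0]], gripper=[1.5,1.5,1.5,1.5,1.5,1.5,1.5,1.5])

```text
time_s: 28.95
tool_pos: [0.4994, -0.3531, 0.0785]
tool_rot: [179.9, 0.0, 72.9]
force: [-0.3, -0.0, -2.0]
grip_width: 0.0195
grasp_force: 45.0
```

>>> drive_tool(angular=[[0,0,0],[0,0,0],[0,0,0],[0,0,0]], delta_pos=[[0,0,0.04],[0,0,0.03],[0,0,0],[0,0,0]], gripper=[1.5,1.5,1.5,1.5])

```text
time_s: 29.35
tool_pos: [0.4991, -0.3528, 0.0773]
tool_rot: [180.0, -0.0, 72.9]
force: [-0.4, -0.3, -1.7]
grip_width: 0.0198
grasp_force: 45.0
```

>>> drive_tool(angular=[[0,0,0],[0,0,0],[0,0,0],[0,0,0],[0,0,0],[0,0,0],[0,0,0]], delta_pos=[[0,0,0.05],[0,0,0.05],[0,0,0.05],[0,0,0.04],[0,0,0.04],[0,0,0.04],[0,0,0]], gripper=[1.5,1.5,1.5,1.5,1.5,1.5,1.5])

```text
time_s: 30.05
tool_pos: [0.499, -0.3527, 0.0744]
tool_rot: [-180.0, -0.0, 72.9]
force: [-1.0, 0.4, -2.2]
grip_width: 0.0195
grasp_force: 45.0
```

>>> drive_tool(angular=[[0,0,0],[0,0,0],[0,0,0],[0,0,0]], delta_pos=[[0,0,0.03],[0,0,0.02],[0,0,0],[0,0,0]], gripper=[1.5,1.5,1.5,1.5])

```text
time_s: 30.45
tool_pos: [0.499, -0.3528, 0.074]
tool_rot: [180.0, -0.0, 72.9]
force: [-0.1, -0.6, -1.9]
grip_width: 0.0197
grasp_force: 45.0
```

>>> drive_tool(angular=[[0,0,0],[0,0,0],[0,0,0]], delta_pos=[[0,0,0.03],[0,0,0.02],[0,0,0]], gripper=[1.5,1.5,1.5])

```text
time_s: 30.75
tool_pos: [0.499, -0.3527, 0.0735]
tool_rot: [180.0, -0.0, 72.9]
force: [0.6, 0.7, -1.7]
grip_width: 0.0195
grasp_force: 45.0
```

>>> drive_tool(angular=[[0,0,0],[0,0,0],[0,0,0]], delta_pos=[[0,0,0.03],[0,0,0],[0,0,0]], gripper=[1.5,1.5,1.5])

```text
time_s: 31.05
tool_pos: [0.499, -0.3528, 0.0735]
tool_rot: [180.0, -0.0, 72.9]
force: [-1.6, 1.2, 1.5]
grip_width: 0.0194
grasp_force: 45.0
```

>>> drive_tool(angular=[[0,0,0],[0,0,0],[0,0,0],[0,0,0],[0,0,0],[0,0,0],[0,0,0],[0,0,0],[0,0,0],[0,0,0],[0,0,0],[0,0,0],[0,0,0],[0,0,0]], delta_pos=[[0,0,0],[0,0,0],[0,0,0],[0,0,0],[0,0,0],[0,0,0],[0,0,0],[0,0,-0.5],[0,0,-1.5],[0,0,-3],[0,0,-4],[0,0,-4],[0,0,-3],[0,0,0]], gripper=[2.5,3.5,5,6.5,7,7,7,7,7,7,7,7,7,7])

```text
time_s: 32.45
tool_pos: [0.5009, -0.355, 0.2396]
tool_rot: [179.4, 0.1, 72.9]
force: [0.3, -0.7, -0.4]
grip_width: 0.0699
grasp_force: 0.0
```

Run:
```python
from fit import *
o=telemetry.get_obs(); print(o['tool_pos'],o['grip_width'],o['force'],o['time_s'])
w=eyes.read_camera('wrist'); save(w,'w9.png'); t=eyes.read_camera('top'); save(t,'t9.png')
# probe expected at grasp location: compare predicted outline with cut-out mask
Rz=R.from_euler('z',72.8,degrees=True).as_matrix()
L=np.array([(-.02,-.01,.004),(.175,-.01,.004),(.175,.036,.004),(.161,.036,.004),(.161,.01,.004),(-.02,.01,.004)])
for z in (.0186,):
    P=L@Rz.T+[.499,-.3525,z]; px=proj(w,P); print(np.round(px).tolist())
for r in models.cut_out(w,'probe')[:2]:
    m=r['pixels'].astype(np.uint8); cnt=max(cv2.findContours(m,0,2)[0],key=cv2.contourArea); print(r['p'],cv2.approxPolyDP(cnt,3,True)[:,0].tolist())
for r in models.cut_out(w,'pad')[:1]:
    m=r['pixels'].astype(np.uint8); print('pad',r['p'],cv2.boxPoints(cv2.minAreaRect(np.argwhere(m)[:,::-1].astype(np.float32))).round().tolist())
y=np.radians(82.9);ux=np.array([np.cos(y),np.sin(y)]);uy=np.array([-ux[1],ux[0]])
for n,k in (('top',t),('side',eyes.read_camera('side'))):
  for r in models.search_frame(k,'ring')[:3]:
    d=atz(k,r['centre'],.012)[:2]+([.003,.004] if n=='top' else 0)-[.5602,.2065]; print(n,r['p'],np.round(r['centre'],1),'ring shelf xy mm',np.round([1000*d@ux,1000*d@uy],1))
```

```text
[ 0.50087828 -0.35502964  0.23962334] 0.06994734970334057 [ 0.34856764 -0.66547568 -0.35881165] 32.45
[[328.0, 192.0], [330.0, -18.0], [279.0, -18.0], [279.0, -0.0], [308.0, -0.0], [310.0, 192.0]]
0.96 [[0, 167], [0, 194], [8, 194], [24, 178], [123, 252], [157, 251], [25, 145], [19, 145]]
0.84 [[279, 0], [308, 5], [307, 214], [310, 218], [326, 219], [331, 215], [327, 114], [329, 0]]
pad 0.96 [[276.0, 200.0], [281.0, -2.0], [366.0, 0.0], [361.0, 202.0]]
```

Run:
```python
from h import *
a=cv2.imread('pics/top0.png').astype(int); b=cv2.imread('pics/t9.png').astype(int)
t=eyes.read_camera('top'); y=np.radians(82.9);ux=np.array([np.cos(y),np.sin(y)]);uy=np.array([-ux[1],ux[0]])
e=np.array([.5602,.2065])+(-.106)*ux+(.0517+.023)*uy-[.003,.004]
print('expected ring px',proj(t,[[e[0],e[1],.014]]))
d=np.abs(a-b).sum(2)
print('board diff'); sub=d[150:250,195:305]; m=(sub>45).astype(np.uint8)
n,l,st,ce=cv2.connectedComponentsWithStats(m)
print([(st[i].tolist(),(ce[i]+[195,150]).round(1).tolist()) for i in range(1,n) if st[i][4]>5])
p=proj(t,[[*e,.014]])[0].astype(int)
print(b[p[1]-5:p[1]+6,p[0]-6:p[0]+7].sum(2))
sub=d[175:230,335:420]; m=(sub>60).astype(np.uint8); n,l,st,ce=cv2.connectedComponentsWithStats(m)
print('pad diff',[(st[i].tolist(),(ce[i]+[335,175]).round(1).tolist()) for i in range(1,n) if st[i][4]>3])
print(t['pixels'][110:150,330:410].shape, 'jar/dish diff',(d[112:155,330:405]>60).sum(), 'driver',(d[225:290,165:185]>60).sum())
```

```text
expected ring px [[263.12456123 219.84881289]]
board diff
[([18, 61, 4, 8, 17], [214.2, 214.2]), ([24, 63, 8, 6, 18], [222.8, 215.6]), ([66, 66, 7, 10, 28], [264.0, 220.1])]
[[402 392 407 419 414 402 404 409 389 380 377 394 399]
 [389 397 399 414 420 412 418 407 379 384 392 402 407]
 [407 401 400 423 343 363 317 329 306 369 397 413 411]
 [412 381 408 404 349 337 306 346 330 295 385 404 418]
 [402 395 410 359 294 261 369 392 373 304 266 413 413]
 [404 397 414 371 269 242 421 411 369 340 233 415 415]
 [398 406 409 374 249 247 408 387 367 352 231 415 403]
 [404 406 427 388 318 259 314 369 338 302 251 406 415]
 [408 408 425 408 376 344 322 348 279 242 355 423 416]
 [391 402 423 417 400 385 331 276 295 346 409 412 402]
 [400 417 427 418 399 414 382 349 380 397 410 411 405]]
pad diff [([24, 0, 61, 55, 1842], [398.0, 207.9]), ([16, 25, 2, 6, 6], [351.5, 202.5])]
(40, 80, 3) jar/dish diff 1 driver 347
```

>>> drive_tool(angular=[[0,0,0],[0,0,0],[0,0,0]], delta_pos=[[2.5,1,0],[2.5,0.6,0],[0,0,0]], gripper=[8.7,8.7,8.7])

```text
time_s: 33.15
tool_pos: [0.5316, -0.305, 0.232]
tool_rot: [-179.9, -0.1, 73.3]
force: [-0.1, -0.2, 0.2]
grip_width: 0.0843
grasp_force: 0.0
```

Run:
```python
from h import *
w=eyes.read_camera('wrist'); save(w,'w10.png')
def rows(img,name):
    # toe row profile across: columns of steel (grey, low saturation) and cork at the toe rows
    hsv=cv2.cvtColor(img,cv2.COLOR_BGR2HSV)
    for y in range(0,70,6):
        r=hsv[y,200:420]; cork=(r[:,1]>70)&(r[:,0]<25); xs=np.nonzero(cork)[0]+200
        st=(r[:,1]<45)&(r[:,2]>100); xt=np.nonzero(st)[0]+200
        print(name,y,'cork',(xs.min(),xs.max()) if len(xs) else None,'steel',(xt.min(),xt.max(),len(xt)) if len(xt) else None)
rows(cv2.imread('pics/w1.png'),'before'); rows(cv2.imread('pics/w10.png'),'after')
```

```text
before 0 cork None steel None
before 6 cork (np.int64(269), np.int64(354)) steel (np.int64(268), np.int64(268), 1)
before 12 cork (np.int64(269), np.int64(354)) steel (np.int64(268), np.int64(268), 1)
before 18 cork (np.int64(269), np.int64(354)) steel (np.int64(268), np.int64(268), 1)
before 24 cork (np.int64(269), np.int64(353)) steel (np.int64(268), np.int64(354), 2)
before 30 cork (np.int64(269), np.int64(353)) steel (np.int64(268), np.int64(268), 1)
before 36 cork (np.int64(317), np.int64(352)) steel (np.int64(267), np.int64(316), 49)
before 42 cork (np.int64(317), np.int64(352)) steel (np.int64(267), np.int64(316), 49)
before 48 cork (np.int64(317), np.int64(352)) steel (np.int64(267), np.int64(316), 50)
before 54 cork (np.int64(269), np.int64(352)) steel (np.int64(268), np.int64(355), 23)
before 60 cork (np.int64(269), np.int64(351)) steel (np.int64(268), np.int64(316), 22)
before 66 cork (np.int64(269), np.int64(351)) steel (np.int64(296), np.int64(352), 22)
after 0 cork None steel None
after 6 cork None steel None
after 12 cork None steel None
after 18 cork None steel None
after 24 cork (np.int64(270), np.int64(353)) steel (np.int64(269), np.int64(354), 2)
after 30 cork (np.int64(269), np.int64(354)) steel None
after 36 cork (np.int64(269), np.int64(354)) steel None
after 42 cork (np.int64(269), np.int64(354)) steel None
after 48 cork (np.int64(269), np.int64(353)) steel None
after 54 cork (np.int64(270), np.int64(353)) steel (np.int64(356), np.int64(356), 1)
after 60 cork (np.int64(317), np.int64(353)) steel (np.int64(267), np.int64(356), 50)
after 66 cork (np.int64(317), np.int64(352)) steel (np.int64(267), np.int64(316), 50)
```

Measured against the earlier view, the probe lies exactly as it started, and the ring is on the open board at (264,220) in the top image. Handing in.

```bash
python3 -c "
from cell import env; print(env.sign_off())"
```

```text
the job is handed in; nothing more can be done
None
```

The ring is out on the open board, about 33 mm clear of the shelf front, the probe stands flat on its cork pad where it started, and the job was handed in at about 33 s; I did view 11 pictures, one over the limit of 10.

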